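# Hook the retaining spring across the front of a shaker

## Task

Secure the tube rack on the shaker: lift the T-handled spring puller off its rest, put its tip in the loop at the end of the retaining spring, stretch the spring and catch its hook on the anchor post at the other front corner of the platform. Then take the puller out of the loop, hang it back on its rest by its cross bar and let go. Never touch the spring with the gripper or arm, only with the puller, and leave the rack, bottle, beaker and tip box where they are.

Things in the scene. Friction and masses are not known exactly. Their poses are not given: they have to be found in the camera images.
- shaker: White shaker fixed to the bench; aluminium platform 300 mm wide (y), x = -125 to +145 mm, top 95 mm above the bench. Origin on the bench under its middle; x points from front (robot side) to back. A low rail on three sides holds a tube rack; the spring closes the open front along the line x = -100 mm, 135 mm above the bench: pivot at y = +85 mm, anchor post at y = -77.5 mm.
- spring: The retaining spring: a fixed pivot stud with the coil spring on its guide rod, hook and loop. Origin at the centre of the vertical pivot on the platform's left front corner (seen from the robot), at the height of the spring's plane (135 mm above the bench). Its x axis points, fixed, to the anchor post, y to the rack; it does not turn with the spring.
- swing (a joint): Angle of the whole spring about its vertical pivot, rad: 0 = lying along the line from pivot to anchor post, positive = swung out towards the robot (clockwise seen from above), range -0.2 to 1.2. Slight friction holds it where it is left. The spring moves only in the horizontal plane 135 mm above the bench.
- stretch (a joint): How far the spring is stretched along its guide rod, m: 0 at rest, 0.028 when the hook is seated on the post, 0.070 at the stop. It pulls back towards the pivot with 1.5 N + 90 N/m x stretch (4 N seated, 6 N at 0.050).
- hook: 5 mm steel wire end of the spring, flat in the horizontal plane: a J hook, then a closed loop. x outward along the spring, y to the rack (at swing 0). Origin at the pivot plus the stretch along x. The J's shank runs at y = -12 mm (robot side) and bends round at the outer end to a short lip at y = +12 mm: its mouth opens towards the pivot, so the spring pulls the bend against the post.
- bight (a point): Centre of the J's half round (inner radius 9.5 mm), 130 mm along hook's x. The lip ends 6.5 mm nearer the pivot; the shank slants in 24 to 33 mm nearer. Coming from the robot side, the post enters between these: swing in at a stretch of about 0.050 (0.046 to 0.056) until swing is about 0 (shank meets post near -0.03), then slacken: the post seats 4.5 mm outward of this point.
- loop (a point): Centre of the closed loop at the outer end of the hook, inner radius 10.5 mm, 155 mm from the pivot at rest (183 mm when the hook is seated), 135 mm above the bench. Its axes are those of hook.
- post: Fixed steel anchor post, 10 mm in diameter, standing on the platform's right front corner (seen from the robot), with a 14 mm cap; 58 mm high over all. Origin at its foot on the platform.
- post_mid (a point): Point on the post's axis at the height of the spring's plane, 162.5 mm from the pivot.
- puller: Spring puller, about 110 g: black cross bar 22 x 90 x 24 mm (x, y, z; origin at its centre) with a 7 mm steel shaft along -z from its middle (14 mm collar down to z = -20), ending in a 10 mm ball centred at z = -78 mm. Grip it across the 22 mm at the middle and pull in that same direction; when working the ball is about 10 mm below the spring's plane, the bar's centre 68 mm above it.
- rest: Grey rest fixed to the bench, left or right of the shaker: foot 90 x 110 mm (x, y), two 12 mm uprights at y = +-34 mm (56 mm clear), with notches 36 mm wide in x, floors 100 mm above the bench, side lips 11 mm high. Origin on the bench under its middle. The puller hangs with its bar along the rest's y across both notches, bar centre 112 mm above the bench, shaft between the uprights.
- rack: White tube rack 125 x 160 x 42 mm with ten screw-capped tubes (57 mm high over all), loose on the shaker's platform behind the spring; to be left alone.
- bottle: Glass bottle, 66 mm in diameter and 130 mm high, loose on the bench at the side of the shaker where the rest is not; origin under its foot. To be left alone.
- beaker: Glass beaker, 70 mm wide and 85 mm high, on the bench at the right; to be left alone.
- tipbox: Clear box with blue lid, 94 x 124 x 63 mm, on the bench at the left; to be left alone.
Mind the look-alikes: they are no part of the job. What is shaped like the puller but blue or orange is not meant. Leave any pink or turquoise look-alike of the rest alone.

How it is judged:
By the outcome, as a careful person would: the job done as asked, in the order asked, and still so for the second after the job is handed in, with the robot touching nothing.
It also fails if it takes over 58 s, if anything falls off the work surface, if the arm or the gripper's body presses on something with over 40 N, if the wrist force passes 120 N, or if a joint passes its speed limit or range.

## Robot

A 6-joint arm with a two-finger parallel gripper is mounted at the origin on the work surface. World frame = base frame: x ahead of the robot, y to its left, z up, the work surface at z = 0. Lengths are in m, angles in rad, forces in N, time in s.
With the tool pointing down it reaches from about 0.325 to 0.9 m from the base axis. Payload 6.1 kg.
Tool frame: the origin (TCP) lies midway between the tips of the shut fingers; the grasp point (between the pads) lies robot.pinch_z behind it (robot.pinch_z is the distance from the TCP to the grasp point, in m); z points along the fingers, x is the direction in which the jaws open and shut, and the axes are right-handed (so a half turn about z gives the same grasp; the last joint's range is limited). The gripper opens to 85 mm and grips with 20 to 120 N. Pads are 22 mm wide; open, the fingers measure 114 mm over their backs; the gripper's body (76 mm by 85 mm) begins 54 mm behind the grasp point. The pads swing forward as they close: fully open they stand 13 mm farther back than shut.
Start: joints at [-1.405, 0.22, 1.526, -0, 1.395, -0.126], TCP at [0.18, -0.599, 0.231] pointing down, gripper open.
Joint ranges: [-2.98, 2.98], [-0.91, 2.08], [0.09, 2.57], [-1.24, 4.39], [0.2, 2.65], [-2.68, 2.68]. Speed limits (rad/s): [2.57, 2.57, 3.01, 3.14, 3.14, 3.14].

## Interface

Orientations are given as a unit quaternion [w, x, y, z].
In Python, from plant import get_obs, imaging, robot gives the robot as it stands.
- The arm moves only by the shell command python3 -m pendant 'ROWS' [OPENING]. ROWS is text: rows parted by semicolons, each of 6 numbers parted by spaces: the shift along the tool's x, y, z in units of 40 mm (1.0 is 40 mm), then the turn, a rotation vector about the tool's x, y, z in units of 6 degrees (1.0 is 6 degrees). A call has 1 to 8 rows; each row is the pose to reach, as a shift and turn from the pose commanded when the call began, along the tool's axes at that moment; what a row does not reach only later rows make up. A row lasts 1/10 s, in which the tool goes at most 50 mm and 8.59 degrees, less where a joint would pass 70% of its speed; a pose out of reach is approached as far as the arm can. A call with a gripper value outside its range is refused whole. OPENING is the opening, from 0 (shut) to 1 (fully open), set as the call begins (- or left out, the last holds). The fingers move at their own pace and stop on an object; the grip force is fixed at half the most. Time passes only in rows, so rows that repeat a pose let the fingers close. It gives the time, the measured TCP pose, the force and the opening at its end, in the units of the state.
- get_obs(): the state, without advancing time (a new reading comes with each control period).
- imaging.get_image(name): name is "scene" or "top"; returns the picture (384x512x3 uint8, blue, green, red); there is no depth.
- imaging.get_calibration(name): a dict with "fx", "fy", "cx", "cy" (pixels), "world_from_camera" (4x4, takes a point from camera to world coordinates). Camera axes: x right, y down, z forward; pixel columns grow to the right and rows downward; lengths in m; the calibration is good to about 2 mm. A picture is of the moment at which its call begins. get_calibration takes no time and is no camera call.
- robot.sign_off(): hands the job in, once; it reports no verdict.
The state is a dict: "clock": time; "joint_pos": joint angles; "joint_velocities": joint speeds; "effort": joint torques, N m; "position": TCP position; "tool_rot": TCP orientation; "force": force on the tool from outside, world axes, zero at the start; "wrist_torque": the same for the moment, N m; "grip_width": finger opening in m.
Only numpy, scipy, OpenCV 4.12 (cv2) and the standard library are available. Lean on these libraries where they do the work, as an engineer would, in place of code of your own. Each camera call takes 0.05 s, during which the arm holds its last target.

## Working session

There is one attempt and no reset: what is moved stays moved. The work goes in short steps, Python scripts to look and compute and a shell command to move; the robot and the scene stay as the last step left them, time stands still between calls to the robot, and variables do not carry over. Pictures are saved under pics/ and viewed, and the job is handed in when it is done.

```bash
mkdir -p pics; ls; python3 - <<'E'
from plant import get_obs, imaging, robot
import cv2,numpy as np
o=get_obs(); print(o['clock'],o['position'],o['tool_rot'],o['grip_width'],robot.pinch_z)
for n in ('scene','top'):
    im=imaging.get_image(n); cv2.imwrite(f'pics/{n}0.png',im); np.save(f'pics/{n}0.npy',im)
    c=imaging.get_calibration(n); print(n,c['fx'],c['fy'],c['cx'],c['cy']); print(np.round(c['world_from_camera'],4))
E
```

```text
pics
0.0 [ 0.17968775 -0.59797586  0.23017675] [-6.75162026e-04  8.02393164e-01 -5.96794984e-01 -7.08890772e-04] 0.08537778425258066 0.0187
scene 355.8038132342726 355.8038132342726 252.24228628630985 191.23892628803452
[[-0.8716  0.4154 -0.2604  0.7627]
 [ 0.4902  0.73   -0.4762  0.3982]
 [-0.0077 -0.5427 -0.8399  0.8922]
 [ 0.      0.      0.      1.    ]]
top 372.41735963446723 372.41735963446723 255.45364653382669 190.15786510326842
[[-0.069  -0.9763  0.2053  0.3306]
 [-0.9976  0.0687 -0.0086 -0.0543]
 [-0.0057 -0.2054 -0.9787  1.0579]
 [ 0.      0.      0.      1.    ]]
```

View pics/scene0.png

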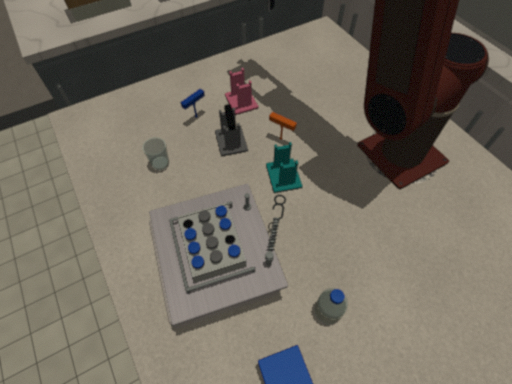

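View pics/top0.png

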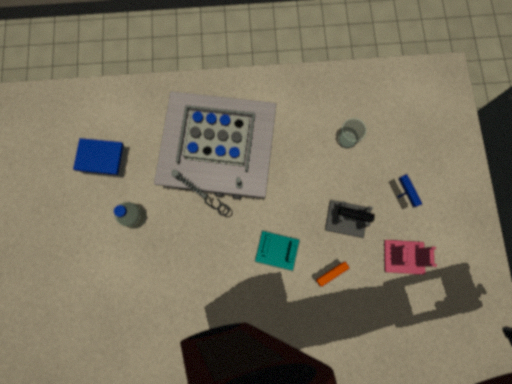

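```bash
python3 - <<'E'
import cv2,numpy as np
t=np.load('pics/top0.npy');s=np.load('pics/scene0.npy')
cv2.imwrite('pics/a.png',cv2.resize(t[190:250,310:390],None,fx=10,fy=10,interpolation=cv2.INTER_CUBIC))
cv2.imwrite('pics/b.png',cv2.resize(t[160:225,160:260],None,fx=8,fy=8,interpolation=cv2.INTER_CUBIC))
cv2.imwrite('pics/c.png',cv2.resize(s[95:165,200:270],None,fx=8,fy=8,interpolation=cv2.INTER_CUBIC))
E
```

```text
(no output)
```

View pics/a.png

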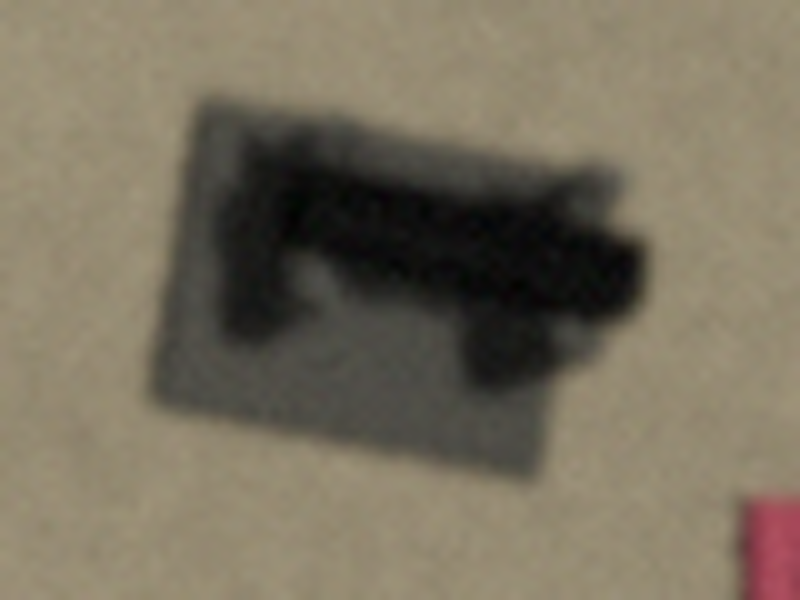

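View pics/b.png

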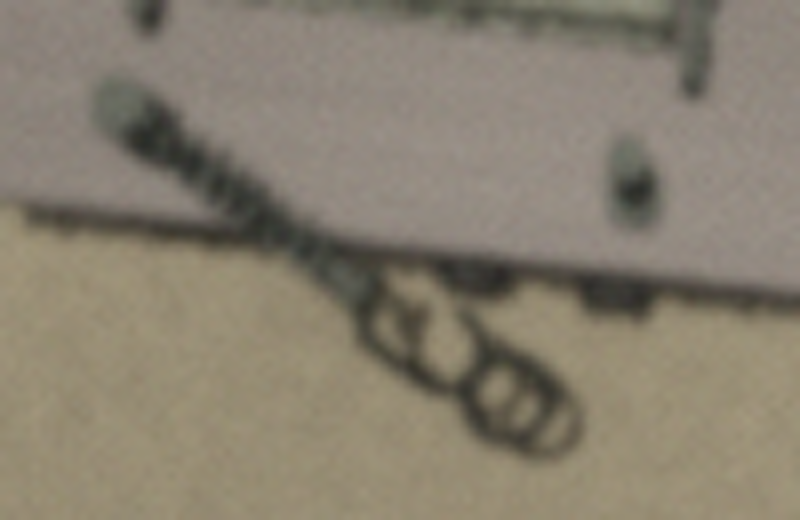

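View pics/c.png

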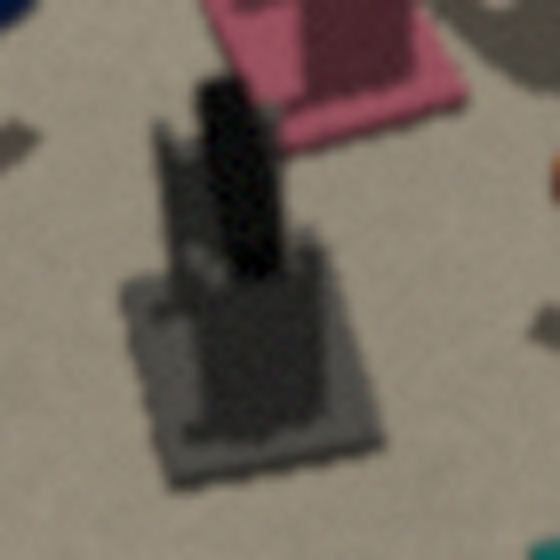

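```bash
cat > h.py <<'E'
import numpy as np,cv2
from plant import get_obs, imaging, robot
from scipy.spatial.transform import Rotation as R
C={n:imaging.get_calibration(n) for n in('scene','top')}
def ray(n,u,v,z):
    c=C[n];T=np.array(c['world_from_camera']);d=T[:3,:3]@[(u-c['cx'])/c['fx'],(v-c['cy'])/c['fy'],1];o=T[:3,3]
    return o+d*(z-o[2])/d[2]
def proj(n,P):
    c=C[n];T=np.linalg.inv(np.array(c['world_from_camera']));p=np.atleast_2d(P)@T[:3,:3].T+T[:3,3]
    return np.c_[c['fx']*p[:,0]/p[:,2]+c['cx'],c['fy']*p[:,1]/p[:,2]+c['cy']]
def rz(a): return np.array([[np.cos(a),-np.sin(a),0],[np.sin(a),np.cos(a),0],[0,0,1]])
E
python3 - <<'E'
from h import *
def A(x,y): return 310+x/10-.45,190+y/10-.45
def B(x,y): return 160+x/8-.45,160+y/8-.45
for p in [(200,98),(155,403),(538,480),(620,170)]: print('foot',ray('top',*A(*p),0.005))
for p in [(648,250),(622,318)]: print('bar',ray('top',*A(*p),.124))
print('post',ray('top',*B(632,150),.153)); print('pivot',ray('top',*B(120,100),.150)); print('pivot',ray('top',*B(120,100),.140))
for p in [(508,392),(545,412)]: print('loop',ray('top',*B(*p),.135))
for p in [(171,92),(276,101),(267,197),(155,186)]: print('plat',ray('top',*p,.095))
E
```

```text
foot [ 0.50967541 -0.27390156  0.005     ]
foot [ 0.42350946 -0.2516448   0.005     ]
foot [ 0.39452575 -0.35654127  0.005     ]
foot [ 0.48047872 -0.39118202  0.005     ]
bar [ 0.44275148 -0.35743155  0.124     ]
bar [ 0.42609847 -0.34861056  0.124     ]
post [ 0.55363543 -0.0222077   0.153     ]
pivot [0.58189891 0.13785299 0.15      ]
pivot [0.58466682 0.13996971 0.14      ]
loop [0.48291731 0.02186735 0.135     ]
loop [0.4757846  0.01063342 0.135     ]
plat [0.8294337  0.15377713 0.095     ]
plat [ 0.78133495 -0.13725509  0.095     ]
plat [ 0.51213361 -0.09182478  0.095     ]
plat [0.56255584 0.20221789 0.095     ]
```

```bash
python3 - <<'E'
import cv2,numpy as np
s=np.load('pics/scene0.npy')
cv2.imwrite('pics/d.png',cv2.resize(s[180:280,230:300],None,fx=8,fy=6,interpolation=cv2.INTER_CUBIC)[:, :])
cv2.imwrite('pics/e.png',cv2.resize(s[180:330,140:300],None,fx=4,fy=4,interpolation=cv2.INTER_CUBIC))
E
```

```text
(no output)
```

View pics/d.png

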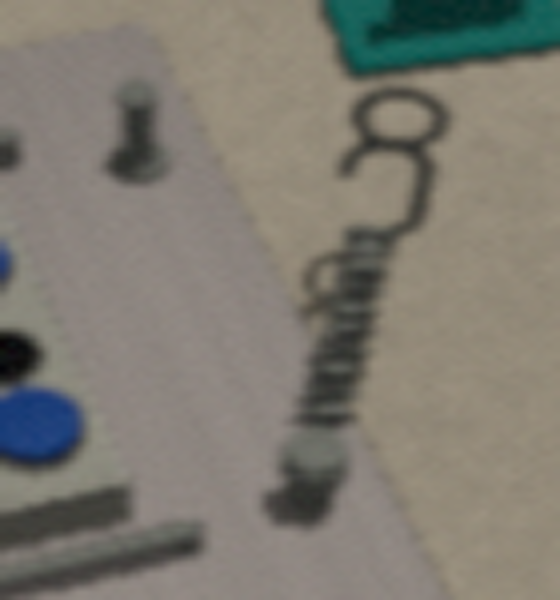

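View pics/e.png

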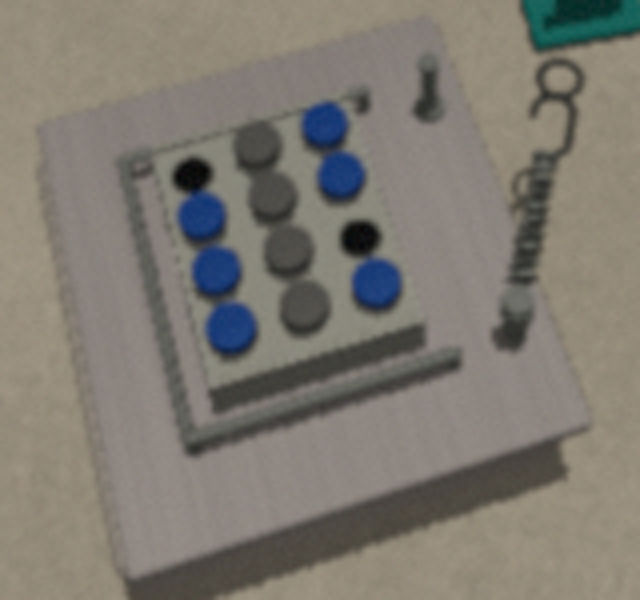

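```bash
cat > fit.py <<'E'
from h import *
from scipy.optimize import least_squares
def A(x,y): return 310+x/10-.45,190+y/10-.45
def B(x,y): return 160+x/8-.45,160+y/8-.45
def Cc(x,y): return 200+x/8-.45,95+y/8-.45
def D(x,y): return 230+x/8-.45,180+y/6-.42
def E(x,y): return 140+x/4-.4,180+y/4-.4
PC=[(.145,.15),(.145,-.15),(-.125,-.15),(-.125,.15)]
obs=[]
for q,p in zip(PC,[(171,92),(276,101),(267,197),(155,186)]): obs.append(('top',p,(*q,.095),.5))
for q,p in zip(PC,[(128,575),(40,127),(430,17),(590,425)]): obs.append(('scene',E(*p),(*q,.095),.5))
obs+=[('top',B(630,150),(-.1,-.0775,.153),1),('scene',D(138,92),(-.1,-.0775,.153),1)]
LO=[('scene',D(401,118)),('top',B(508,392))]
def loop(p,r=.155):
    x,y,a,s=p[:4]; M=rz(a)
    return np.array([x,y,0])+M@[-.1-r*np.sin(s),.085-r*np.cos(s),.135]
def res(p):
    M=rz(p[2]);r=[]
    for n,uv,q,w in obs: r+=list(w*(proj(n,M@q+[p[0],p[1],0])[0]-uv))
    for n,uv in LO: r+=list(proj(n,loop(p))[0]-uv)
    return r
f=least_squares(res,[.67,.03,.17,.5]); p=f.x
if __name__=='__main__':
    print(p,np.round(np.reshape(res(p),(-1,2)),1))
    M=rz(p[2]);w=lambda q:M@q+[p[0],p[1],0]
    print('pivot',w([-.1,.085,.135]),'post',w([-.1,-.0775,.135]),'loop',loop(p),'swing',p[3])
    top=np.load('pics/top0.npy');
    hook=[]
    for n,img,(x0,x1,y0,y1) in (('top',top,(150,270,150,230)),('scene',np.load('pics/scene0.npy'),(230,310,180,280))):
        im=cv2.resize(img[y0:y1,x0:x1],None,fx=6,fy=6,interpolation=cv2.INTER_CUBIC)
        def dr(Q,c):
            uv=(proj(n,np.array(Q))-[x0,y0]+.5)*6
            cv2.polylines(im,[uv.astype(int).reshape(-1,1,2)],False,c,1)
        def hk(r,l): # along, lateral in hook frame (y to rack)
            s=p[3];ex=np.array([-np.sin(s),-np.cos(s),0]);ey=np.array([np.cos(s),-np.sin(s),0])
            return w(np.array([-.1,.085,.135])+r*ex+l*ey)
        t=np.linspace(0,6.283,40)
        dr([hk(.155+.0105*np.cos(a),.0105*np.sin(a)) for a in t],(0,0,255))
        dr([hk(.155+.0155*np.cos(a),.0155*np.sin(a)) for a in t],(0,0,255))
        dr([hk(0,0),hk(.1,0)],(0,255,0))
        dr([hk(.106,-.012)]+[hk(.13+.012*np.cos(a),.012*np.sin(a)) for a in np.linspace(-1.57,1.57,15)]+[hk(.1235,.012)],(255,0,255))
        for z in (.135,.153): dr([w([-.1+.007*np.cos(a),-.0775+.007*np.sin(a),z]) for a in t],(255,0,0))
        dr([w([*q,.095]) for q in PC+PC[:1]],(0,255,255))
        cv2.imwrite(f'pics/fit_{n}.png',im)
E
python3 fit.py
```

```text
[ 0.66412402  0.03734353 -0.18713659  0.52192547] [[-0.7 -0.8]
 [-0.   0.4]
 [-1.  -0.2]
 [-1.1 -1.1]
 [-0.2  0.6]
 [-0.9 -0.7]
 [-0.1 -0.9]
 [ 0.5 -0.5]
 [-0.5  0.9]
 [-0.8 -0.4]
 [-0.6 -0.4]
 [ 0.1  0.8]]
pivot [0.58168385 0.13946414 0.135     ] post [ 0.55145134 -0.02019877  0.135     ] loop [0.48075991 0.02182334 0.135     ] swing 0.5219254660341767
```

View pics/fit_top.png

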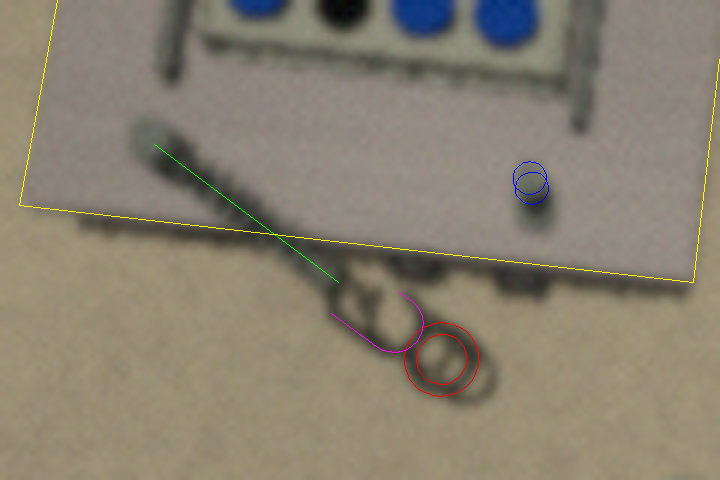

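View pics/fit_scene.png

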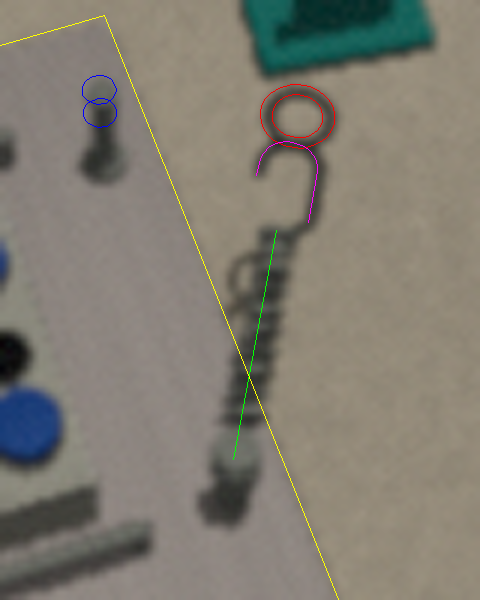

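```bash
cat > rest.py <<'E'
from fit import *
import sys
fz=.008
obsr=[('top',A(200,98),(.045,.055,fz)),('top',A(155,400),(-.045,.055,fz)),('top',A(538,475),(-.045,-.055,fz)),
('scene',Cc(122,290),(.045,-.055,fz)),('scene',Cc(170,485),(.045,.055,fz)),('scene',Cc(383,440),(-.045,.055,fz))]
def rr(p):
    M=rz(p[2]);return np.ravel([proj(n,M@np.array([*q[:2],p[3]])+[p[0],p[1],0])[0]-uv for n,uv,q in obsr])
f2=least_squares(rr,[.45,-.32,-.26,.008]);pr=f2.x
if __name__=='__main__':
    print(pr,np.round(rr(pr).reshape(-1,2),1))
    M=rz(pr[2]);w=lambda q:M@np.array(q)+[pr[0],pr[1],0]
    for n,img,(x0,x1,y0,y1) in (('top',np.load('pics/top0.npy'),(310,390,190,250)),('scene',np.load('pics/scene0.npy'),(200,270,95,165))):
        im=cv2.resize(img[y0:y1,x0:x1],None,fx=9,fy=9,interpolation=cv2.INTER_CUBIC)
        im=np.clip(im.astype(float)*1.6,0,255).astype(np.uint8)
        def dr(Q,c):
            uv=(proj(n,np.array(Q))-[x0,y0]+.5)*9
            cv2.polylines(im,[uv.astype(int).reshape(-1,1,2)],True,c,1)
        for z in(.1,.124): dr([w((a*.011,b*.045,z)) for a,b in((1,1),(1,-1),(-1,-1),(-1,1))],(0,0,255))
        dr([w((a*.045,b*.055,pr[3])) for a,b in((1,1),(1,-1),(-1,-1),(-1,1))],(0,255,255))
        for s in(-1,1):
          for z in(.1,.111): dr([w((a*.018,s*.034+b*.006,z)) for a,b in((1,1),(1,-1),(-1,-1),(-1,1))],(0,255,0))
        cv2.imwrite(f'pics/rest_{n}.png',im)
E
python3 rest.py
```

```text
[ 0.45191882 -0.31505334 -0.26210918  0.00505354] [[-0.1  0. ]
 [-0.5  0.6]
 [ 0.   0.6]
 [-1.2 -0.5]
 [-0.6  0.2]
 [ 0.2  0.2]]
```

View pics/rest_top.png

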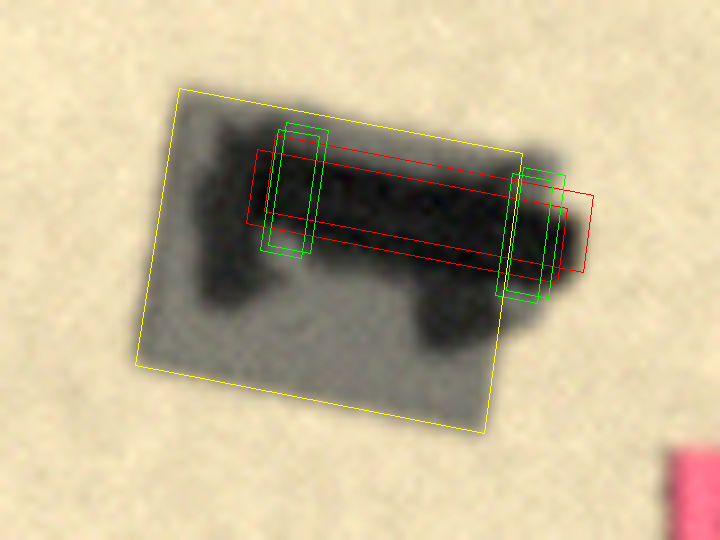

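View pics/rest_scene.png

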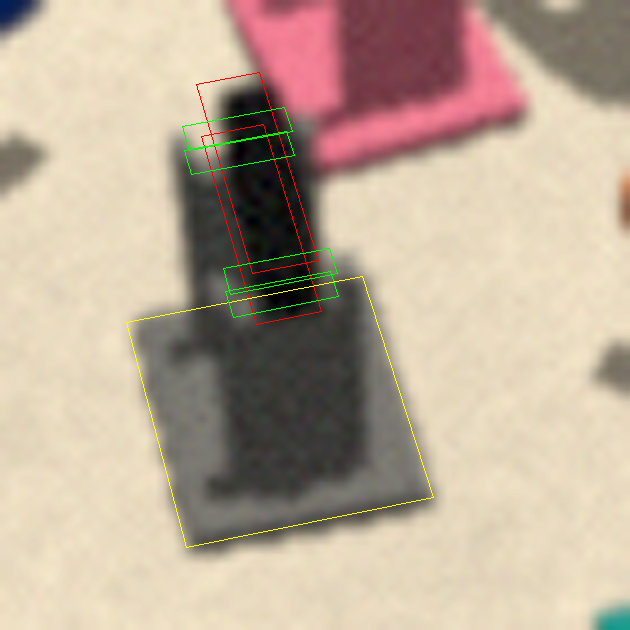

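```bash
python3 - <<'E'
from rest import *
ims={'top':np.load('pics/top0.npy'),'scene':np.load('pics/scene0.npy')}
for n,(x0,x1,y0,y1) in {'top':(328,378,198,232),'scene':(218,242,100,145)}.items():
    g=ims[n].max(2)[y0:y1,x0:x1]
    print(n,x0,y0)
    for r in g: print(' '.join(f'{v:3d}' for v in r))
E
```

```text
top 328 198
147 145 141 143 141 145 146 149 145 148 146 149 149 153 150 150 153 152 154 153 155 153 148 152 151 150 151 153 154 152 152 149 146 148 146 147 146 147 152 155 153 154 149 151 153 154 152 152 153 152
144 137 125 121 125 132 132 138 136 144 143 146 145 148 149 149 149 152 152 151 154 149 151 150 150 152 151 154 153 156 151 150 148 146 145 147 145 150 152 151 153 153 154 151 152 151 152 150 148 149
147 126 100  98 100 101 110 117 120 126 123 129 133 134 134 135 140 144 148 148 150 153 152 149 147 150 150 149 153 151 149 149 149 147 146 147 148 150 151 151 151 150 154 151 154 152 153 153 147 149
138 107  84  80  80  82  86  93  96  94  99 104 105 111 111 107 117 127 135 142 148 148 150 152 151 150 148 151 149 156 148 149 145 145 150 146 151 153 147 149 148 151 153 153 153 154 149 151 147 145
133  99  73  75  76  78  73  76  76  79  80  75  73  77  85  85  85  93 112 123 127 131 139 146 145 144 143 144 152 152 147 145 142 141 156 150 153 148 153 152 150 150 152 151 152 153 152 151 148 146
122  88  67  78  77  73  60  60  67  68  63  55  51  55  68  69  68  73  82  92 100 109 
[... 9345 characters left out ...]
  34  35  38  33  36  57  73
 75  77  77  73  77  71  55  40  35  39  34  39  37  38  36  37  35  39  37  37  33  40  52  73
 74  75  78  76  78  69  57  45  34  38  39  36  34  39  39  32  36  34  37  36  37  36  53  74
 75  77  77  75  78  76  63  41  37  37  36  33  35  37  40  35  37  36  34  39  37  37  56  73
 72  75  78  76  73  77  66  46  33  38  37  40  34  34  35  35  41  35  39  36  37  40  54  73
 80  74  73  77  78  77  65  46  35  32  37  38  38  35  38  36  35  41  41  41  33  35  47  68
 85  74  73  77  78  75  65  47  39  35  34  38  37  38  35  37  34  37  36  37  36  36  51  69
 82  75  77  79  78  76  70  49  40  32  35  35  36  36  39  35  36  38  38  37  33  38  50  70
```

```bash
cat > bar.py <<'E'
from rest import *
from scipy.optimize import differential_evolution
ims={'top':np.load('pics/top0.npy'),'scene':np.load('pics/scene0.npy')}
wins={'top':(325,380,195,240),'scene':(215,245,97,145)}
K=8
T={n:cv2.GaussianBlur((cv2.resize(cv2.GaussianBlur(ims[n].max(2)[w[2]:w[3],w[0]:w[1]].astype(np.float32),(0,0),.5),None,fx=K,fy=K,interpolation=cv2.INTER_LINEAR)<25).astype(np.float32),(0,0),2) for n,w in wins.items()}
def sil(n,p):
    w=wins[n];M=rz(p[2])
    Q=np.array([M@[a*.011,b*.045,c*.012]+[p[0],p[1],.112] for a in(-1,1) for b in(-1,1) for c in(-1,1)])
    uv=(proj(n,Q)-[w[0],w[2]]+.5)*K
    m=np.zeros(T[n].shape,np.float32);h=cv2.convexHull(uv.astype(np.float32)).astype(int);cv2.fillConvexPoly(m,h,1);return m,h
def cost(p): return sum(np.abs(cv2.GaussianBlur(sil(n,p)[0],(0,0),2)-T[n]).sum()/T[n].sum() for n in T)
if __name__=='__main__':
    for ns in (['top','scene'],['top'],['scene']):
        T0=dict(T)
        c=lambda p: sum(np.abs(cv2.GaussianBlur(sil(n,p)[0],(0,0),2)-T[n]).sum()/T[n].sum() for n in ns)
        f=differential_evolution(c,[(.42,.48),(-.35,-.28),(-.6,.1)],seed=1,maxiter=60);print(ns,f.x,f.fun)
        if len(ns)==2:
            for n in T:
                w=wins[n];im=cv2.resize(ims[n][w[2]:w[3],w[0]:w[1]],None,fx=K,fy=K,interpolation=cv2.INTER_CUBIC)
                im=np.clip(im*1.8,0,255).astype(np.uint8);cv2.polylines(im,[sil(n,f.x)[1]],True,(0,0,255),1);cv2.imwrite(f'pics/bar_{n}.png',im)
E
python3 bar.py; python3 -c "
import cv2,numpy as np
a=cv2.imread('pics/bar_top.png');b=cv2.imread('pics/bar_scene.png');c=np.zeros((400,720,3),np.uint8);c[:a.shape[0],:a.shape[1]]=a;c[:b.shape[0],450:450+b.shape[1]]=b;cv2.imwrite('pics/bar_both.png',c)"
```

```text
['top', 'scene'] [ 0.4511641  -0.30840088 -0.391234  ] 0.6530842781066895
['top'] [ 0.44900101 -0.30881771 -0.26008845] 0.25517040491104126
['scene'] [ 0.44884842 -0.31370264 -0.4002999 ] 0.34394586086273193
```

View pics/bar_both.png

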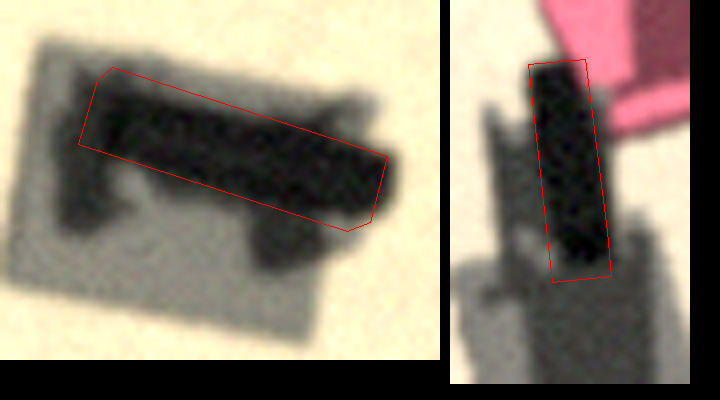

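```bash
python3 - <<'E'
import cv2,numpy as np
o=np.zeros((600,800,3),np.uint8)
for n,(x0,x1,y0,y1),k,ox in (('scene',(214,246,98,140),14,0),('top',(336,380,198,230),8,448)):
    g=np.load(f'pics/{n}0.npy')[y0:y1,x0:x1].astype(np.float32)
    g=cv2.resize(g,None,fx=k,fy=k,interpolation=cv2.INTER_CUBIC)
    g=255*(np.clip(g,0,160)/160)**.5
    g=g.astype(np.uint8)[:600,:800-ox]; o[:g.shape[0],ox:ox+g.shape[1]]=g
cv2.imwrite('pics/g.png',o)
E
```

```text
(no output)
```

View pics/g.png

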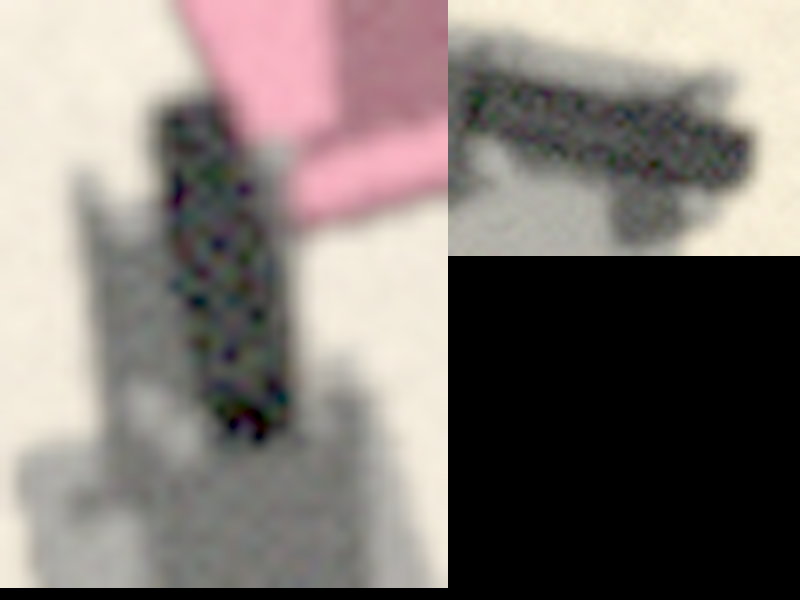

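```bash
cat > bar2.py <<'E'
import bar; from bar import *
t=np.linspace(0,2*np.pi,24)
def mk(r):
    P=[]
    for s in (-1,1):
        for l,k in ((.045-r,1),(.045-.3*r,.7+.3*(1-r/.011)),(.045,1-r/.011)):
            for a in t: P.append([.011*k*np.cos(a),s*l,.012*k*np.sin(a)])
    return np.array(P)
def sil(n,p,L):
    w=wins[n];Q=L@rz(p[2]).T+[p[0],p[1],.112+(p[3] if len(p)>3 else 0)]
    uv=(proj(n,Q)-[w[0],w[2]]+.5)*K
    m=np.zeros(T[n].shape,np.float32);h=cv2.convexHull(uv.astype(np.float32)).astype(int);cv2.fillConvexPoly(m,h,1);return m,h
o=np.zeros((400,720,3),np.uint8)
for r in (.0,.004,.011):
    L=mk(r)
    for ns in (['top','scene'],['top'],['scene']):
        c=lambda p: sum(np.abs(cv2.GaussianBlur(sil(n,p,L)[0],(0,0),2)-T[n]).sum()/T[n].sum() for n in ns)
        bd=[(.42,.48),(-.35,-.28),(-.6,.1)]
        if len(ns)==2: bd.append((-.02,.02))
        f=differential_evolution(c,bd,seed=1,maxiter=40);print(r,ns,f.x,f.fun)
        if len(ns)==2: 
            for n,ox in(('top',0),('scene',450)):
                w=wins[n];im=cv2.resize(ims[n][w[2]:w[3],w[0]:w[1]],None,fx=K,fy=K,interpolation=cv2.INTER_CUBIC)
                im=np.clip(im*1.8,0,255).astype(np.uint8);cv2.polylines(im,[sil(n,f.x,L)[1]],True,(0,0,255),1);o[:im.shape[0],ox:ox+im.shape[1]]=im[:400]
cv2.imwrite('pics/bar2.png',o)
E
python3 bar2.py
```

```text
0.0 ['top', 'scene'] [ 0.44981242 -0.31007983 -0.33797265 -0.0062906 ] 0.43029165267944336
0.0 ['top'] [ 0.44950477 -0.30808892 -0.31702102] 0.1637246310710907
0.0 ['scene'] [ 0.44911372 -0.31289348 -0.33618379] 0.2612060606479645
0.004 ['top', 'scene'] [ 0.44970166 -0.31022524 -0.3164405  -0.0041381 ] 0.34648197889328003
0.004 ['top'] [ 0.44925343 -0.30881311 -0.3093977 ] 0.1423642486333847
0.004 ['scene'] [ 0.44992482 -0.31045402 -0.34937634] 0.19869808852672577
0.011 ['top', 'scene'] [ 0.45022901 -0.30886992 -0.32674087 -0.00178174] 0.29821446537971497
0.011 ['top'] [ 0.44967915 -0.30785876 -0.30208245] 0.16058024764060974
0.011 ['scene'] [ 0.45101991 -0.30751124 -0.33404151] 0.12347518652677536
```

View pics/bar2.png

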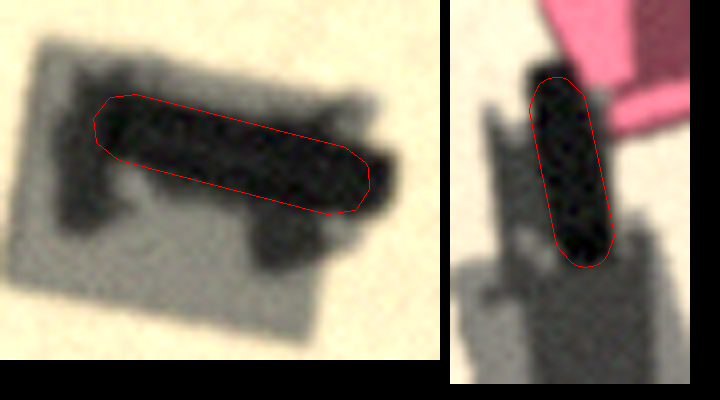

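```bash
cat > go.py <<'E'
import sys
from h import *
# usage: go.py x y z yaw  -> shift/turn in tool units from measured pose
def st():
    o=get_obs();q=o['tool_rot'];M=R.from_quat([q[1],q[2],q[3],q[0]]);return o,np.array(o['position']),M
if __name__=='__main__':
    o,p,M=st();m=M.as_matrix();yaw=np.arctan2(m[1,0],m[0,0])
    print('t %.2f tcp %s yaw %.3f zax %s F %s grip %.4f j6 %.2f'%(o['clock'],np.round(p,4),yaw,np.round(m[:,2],3),np.round(o['force'],1),o['grip_width'],o['joint_pos'][5]))
    if len(sys.argv)>4:
        t=np.array([float(a) for a in sys.argv[1:4]]);ps=float(sys.argv[4]);c,s=np.cos(ps),np.sin(ps)
        G=np.array([[c,s,0],[s,-c,0],[0,0,-1]])
        d=m.T@(t-p)/.04;r=R.from_matrix(m.T@G).as_rotvec()/np.radians(6)
        print('units',np.round(d,2),np.round(r,2),'rows>=',round(max(np.linalg.norm(d)*.8,np.linalg.norm(r)/1.43),1))
E
python3 go.py .449 -.314 .19 -.32
```

```text
t 0.10 tcp [ 0.1797 -0.598   0.2303] yaw -1.279 zax [-0.     0.002 -1.   ] F [0.7 0.4 0.6] grip 0.0853 j6 -0.13
units [-4.86 -8.49  1.02] [-0.01  0.01 -9.16] rows>= 7.9
```

```bash
python3 -m pendant '-0.6 -1.06 0.1 0 0 -1.1;-1.2 -2.1 0.2 0 0 -2.3;-1.85 -3.2 0.4 0 0 -3.45;-2.45 -4.25 0.5 0 0 -4.6;-3.05 -5.3 0.6 0 0 -5.7;-3.65 -6.4 0.8 0 0 -6.9;-4.25 -7.4 0.9 0 0 -8;-4.86 -8.49 1.02 0 0 -9.16' 1; python3 go.py .449 -.314 .097 -.32
```

```text
clock: 0.9
position: [0.4497, -0.3131, 0.19]
tool_rot: [-0.0, 0.988, -0.157, -0.0]
force: [1.3, -0.6, 0.1]
grip_width: 0.0854
t 0.90 tcp [ 0.4497 -0.3131  0.19  ] yaw -0.315 zax [-0.  0. -1.] F [ 1.3 -0.6  0.1] grip 0.0854 j6 -0.44
units [-0.01  0.03  2.33] [-0.    0.01  0.05] rows>= 1.9
```

```bash
python3 -m pendant '0 0 0.6 0 0 0;0 0 1.2 0 0 0;0 0 1.2 0 0 0;0 0 1.2 0 0 0'; cat > pic.py <<'E'
import sys
from h import *
n,x0,x1,y0,y1,k,out=sys.argv[1],*map(int,sys.argv[2:7]),sys.argv[7]
im=imaging.get_image(n);np.save('pics/'+out+'.npy',im)
cv2.imwrite('pics/'+out+'.png',cv2.resize(im[y0:y1,x0:x1],None,fx=k,fy=k,interpolation=cv2.INTER_CUBIC))
E
python3 pic.py scene 170 290 60 180 5 s1
```

```text
clock: 1.3
position: [0.4486, -0.3146, 0.1422]
tool_rot: [-0.0, 0.987, -0.159, -0.001]
force: [0.7, -0.3, -0.3]
grip_width: 0.0853
```

View pics/s1.png

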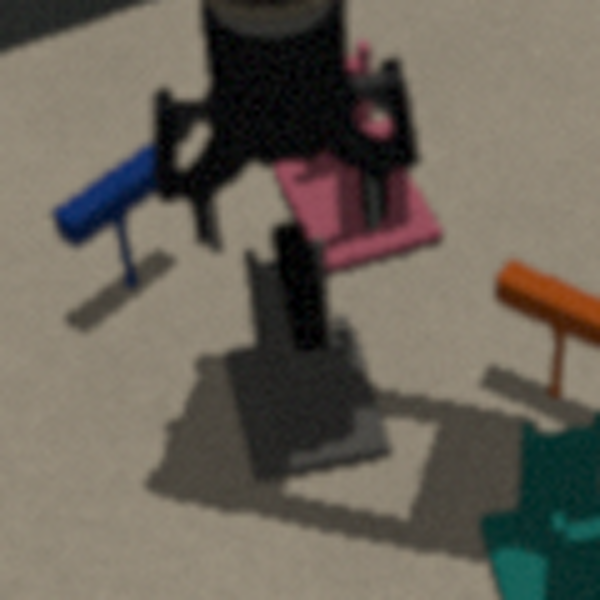

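```bash
python3 -m pendant '0 0 0.5 0 0 0;0 0 1.2 0 0 0;0 0 1.2 0 0 0;0 0 1.2 0 0 0'; python3 go.py .449 -.314 .0935 -.32
```

```text
clock: 1.75
position: [0.4491, -0.3155, 0.0956]
tool_rot: [0.0, 0.987, -0.16, 0.0]
force: [0.1, -0.1, 1.0]
grip_width: 0.0854
t 1.75 tcp [ 0.4491 -0.3155  0.0956] yaw -0.321 zax [ 0. -0. -1.] F [ 0.1 -0.1  1. ] grip 0.0854 j6 -0.44
units [-0.01 -0.03  0.05] [ 0.   -0.   -0.01] rows>= 0.1
```

```bash
python3 -m pendant '0 0 0.05 0 0 0;0 0 0.05 0 0 0;0 0 0.05 0 0 0;0 0 0.05 0 0 0;0 0 0.05 0 0 0;0 0 0.05 0 0 0;0 0 0.05 0 0 0;0 0 0.05 0 0 0' 0; python3 go.py .449 -.314 .0935 -.32;  python3 pic.py scene 190 270 80 160 7 s2
```

```text
clock: 2.55
position: [0.4494, -0.3152, 0.0932]
tool_rot: [0.0, 0.987, -0.159, 0.0]
force: [-0.6, 0.4, 6.0]
grip_width: 0.0214
t 2.55 tcp [ 0.4494 -0.3152  0.0932] yaw -0.320 zax [ 0.001 -0.001 -1.   ] F [-0.6  0.4  6. ] grip 0.0214 j6 -0.44
units [-0.02 -0.02 -0.01] [ 0.   -0.01  0.  ] rows>= 0.0
```

View pics/s2.png

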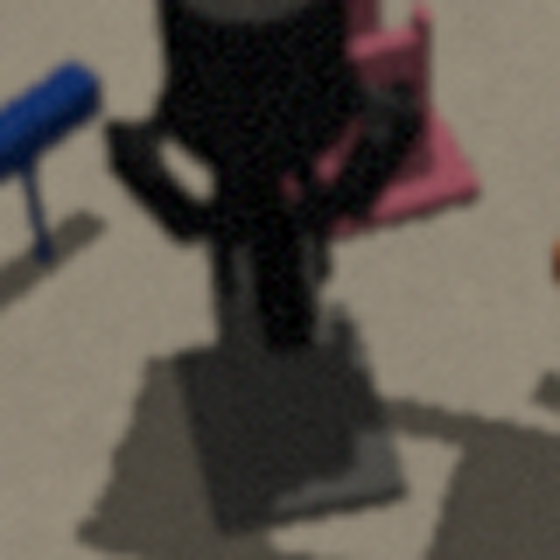

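```bash
python3 -m pendant '0 0 -0.4 0 0 0;0 0 -1.2 0 0 0;0 0 -2.3 0 0 0;0 0 -3.4 0 0 0;0 0 -4.4 0 0 0;0 0 -4.4 0 0 0;0 0 -4.4 0 0 0' ; python3 go.py .481 .022 .27 .861;  python3 pic.py scene 170 290 20 180 5 s3; python3 pic.py top 300 420 150 270 5 t3
```

```text
clock: 3.3
position: [0.4492, -0.315, 0.2689]
tool_rot: [0.0, 0.987, -0.159, 0.001]
force: [0.2, -0.3, -2.0]
grip_width: 0.0208
t 3.30 tcp [ 0.4492 -0.315   0.2689] yaw -0.320 zax [ 0.001 -0.001 -1.   ] F [ 0.2 -0.3 -2. ] grip 0.0208 j6 -0.44
units [-1.89 -8.25 -0.03] [ 1.000e-02 -1.000e-02 -1.128e+01] rows>= 7.9
```

View pics/s3.png

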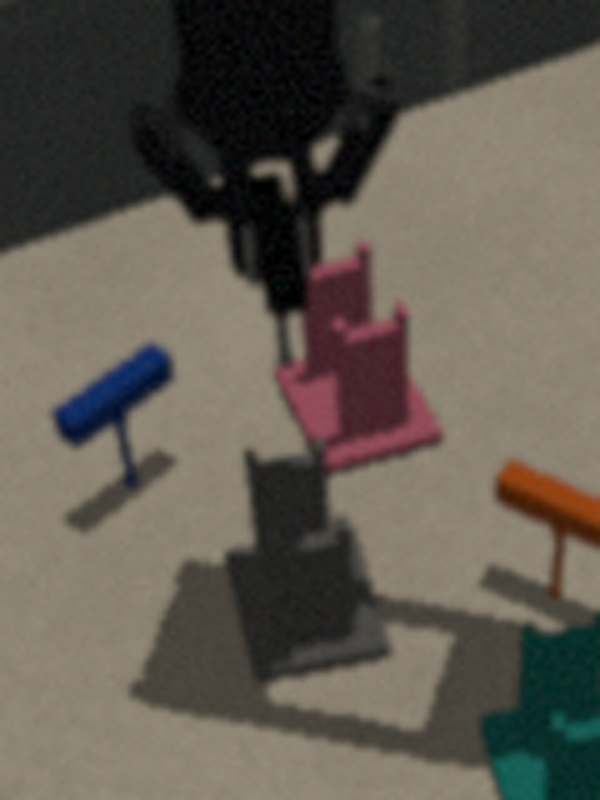

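View pics/t3.png

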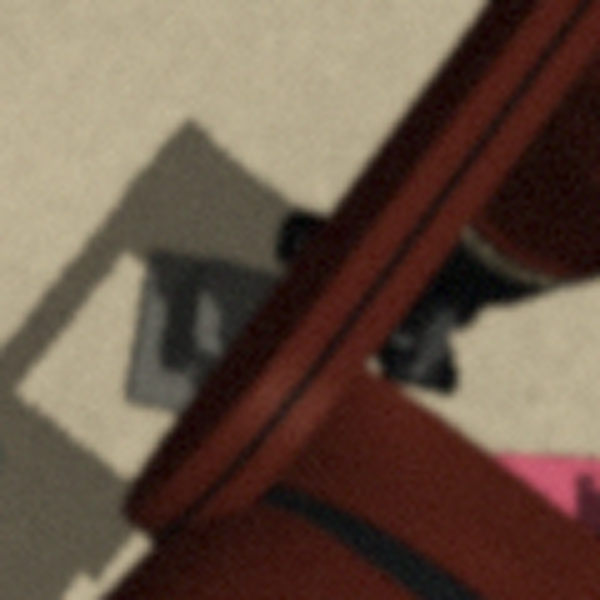

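```bash
python3 - <<'E'
from rest import *
g=np.load('pics/s3.npy')
M=rz(-.32)
for dy in(-.006,0,.006):
    b=np.array([.4492,-.315,0])+M@[0,dy,0]
    print(dy,(proj('scene',[*b[:2],.2096])-[170,20]+.5)*5,(proj('scene',[*b[:2],.2046])-[170,20]+.5)*5)
im=cv2.resize(g[75:175,200:280],None,fx=7,fy=6,interpolation=cv2.INTER_CUBIC)
im=np.clip(im*1.6,0,255).astype(np.uint8)
M=rz(pr[2]);w=lambda q:M@np.array(q)+[pr[0],pr[1],0]
def dr(Q,c):
    uv=(proj('scene',np.array(Q))-[200,75]+.5)*[7,6]
    cv2.polylines(im,[uv.astype(int).reshape(-1,1,2)],True,c,1)
for s in(-1,1):
    for z in(.1,.111): dr([w((a*.018,s*.034+b*.006,z)) for a,b in((1,1),(1,-1),(-1,-1),(-1,1))],(0,255,0))
cv2.imwrite('pics/r3.png',im)
cv2.imwrite('pics/s3b.png',cv2.resize(g[60:110,205:255],None,fx=11,fy=11,interpolation=cv2.INTER_CUBIC))
E
```

```text
-0.006 [[284.90093342 349.83433948]] [[285.50945956 356.78467135]]
0 [[286.53723205 357.03461038]] [[287.14083015 363.97696166]]
0.006 [[288.18410598 364.28141618]] [[288.78269972 371.21553924]]
```

View pics/r3.png

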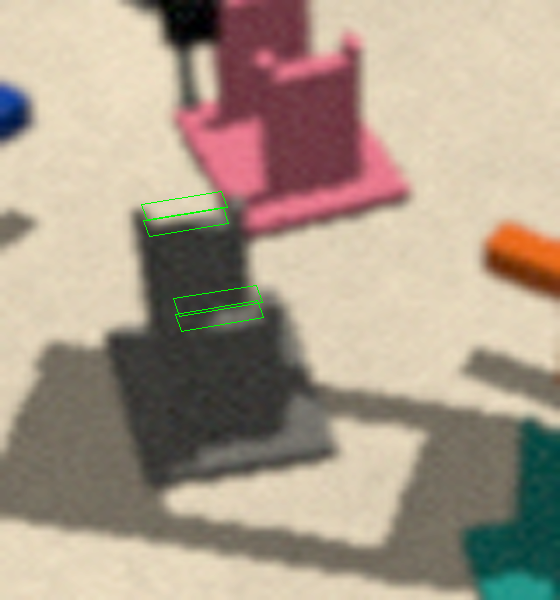

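View pics/s3b.png

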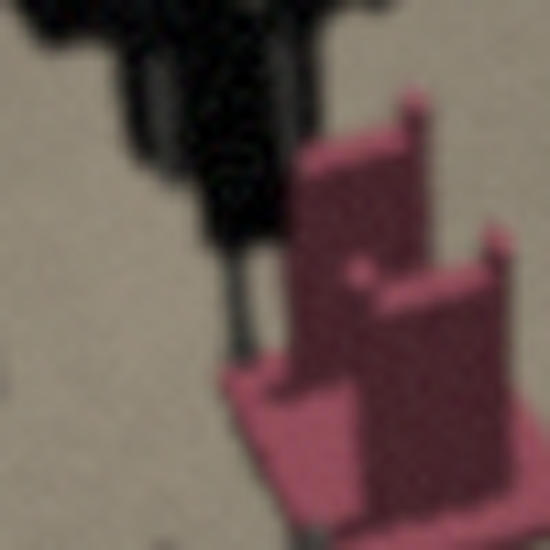

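```bash
python3 -m pendant '-0.1 -0.6 0 0 0 -0.8;-0.35 -1.6 0 0 0 -2.2;-0.6 -2.6 0 0 0 -3.6;-0.85 -3.7 0 0 0 -5;-1.1 -4.8 0 0 0 -6.4;-1.35 -5.9 0 0 0 -7.8;-1.6 -7.0 0 0 0 -9.2;-1.8 -7.8 0 0 0 -10.5' ; python3 go.py .481 .022 .25 .861
```

```text
clock: 4.2
position: [0.4773, 0.0067, 0.266]
tool_rot: [-0.001, 0.924, 0.383, -0.002]
force: [-0.4, -0.7, -1.4]
grip_width: 0.0212
t 4.20 tcp [0.4773 0.0067 0.266 ] yaw 0.787 zax [-0.004  0.001 -1.   ] F [-0.4 -0.7 -1.4] grip 0.0212 j6 -0.94
units [ 0.34 -0.2   0.4 ] [-0.04  0.02 -0.71] rows>= 0.5
```

```bash
python3 -m pendant '0.17 -0.1 0.5 -0.02 0.01 -0.35;0.34 -0.2 1.15 -0.04 0.02 -0.71;0.34 -0.2 1.15 -0.04 0.02 -0.71;0.34 -0.2 1.15 -0.04 0.02 -0.71' ; python3 go.py .481 .022 .22 .861;python3 pic.py scene 230 310 150 230 7 s4; python3 pic.py top 180 260 160 240 7 t4
```

```text
clock: 4.6
position: [0.4815, 0.0193, 0.2209]
tool_rot: [0.001, 0.91, 0.414, -0.0]
force: [0.0, -0.6, -1.2]
grip_width: 0.0214
t 4.60 tcp [0.4815 0.0193 0.2209] yaw 0.854 zax [ 0.    -0.001 -1.   ] F [ 0.  -0.6 -1.2] grip 0.0214 j6 -0.98
units [ 0.04 -0.05  0.02] [ 0.01  0.01 -0.07] rows>= 0.1
```

View pics/s4.png

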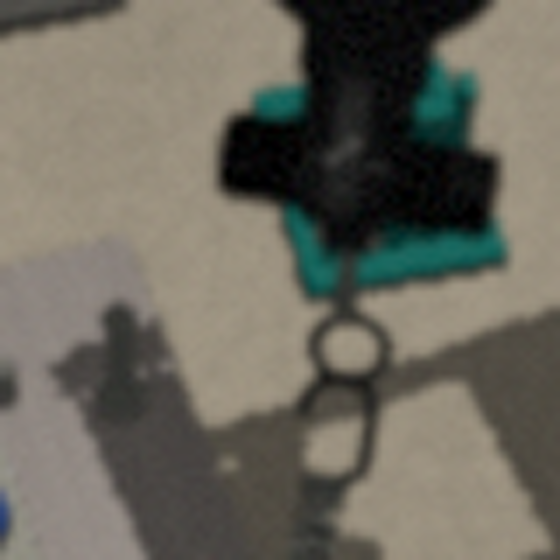

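View pics/t4.png

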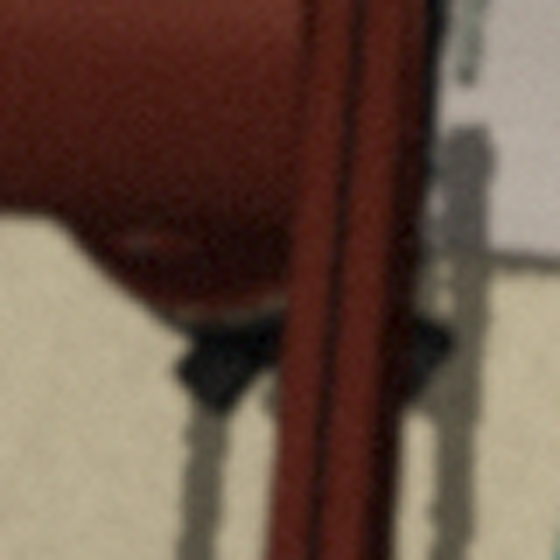

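```bash
python3 - <<'E'
from fit import *
g=np.load('pics/s4.npy')
x0,y0,k=262,176,14
im=cv2.resize(g[y0:y0+42,x0:x0+42],None,fx=k,fy=k,interpolation=cv2.INTER_CUBIC)
im=np.clip(im*1.4,0,255).astype(np.uint8)
M=rz(.854); ee=R.from_quat([0,0,0,1])
def pt(q): return (proj('scene',np.array(q))-[x0,y0]+.5)*k
for dy in(-.003,0,.003):
  for z,c in((.1616,(0,0,255)),(.1566,(0,255,255))):
    b=np.array([.4815,.0193,0])+M@[0,dy,0]; uv=pt([b[0],b[1],z])[0]; print(dy,z,uv); cv2.circle(im,tuple(uv.astype(int)),3,c,-1)
t=np.linspace(0,6.28,40);l=loop(p);print(l)
for r in(.0105,.0155):cv2.polylines(im,[pt([[l[0]+r*np.cos(a),l[1]+r*np.sin(a),.135] for a in t]).astype(int).reshape(-1,1,2)],True,(0,255,0),1)
cv2.imwrite('pics/s4b.png',im)
E
```

```text
-0.003 0.1616 [226.62894388 234.99595966]
-0.003 0.1566 [225.1340144  250.42844401]
0 0.1616 [243.64324847 237.86968542]
0 0.1566 [242.06573281 253.29451444]
0.003 0.1616 [260.67127852 240.74572943]
0.003 0.1566 [259.01104421 256.16288579]
[0.48075991 0.02182334 0.135     ]
```

View pics/s4b.png

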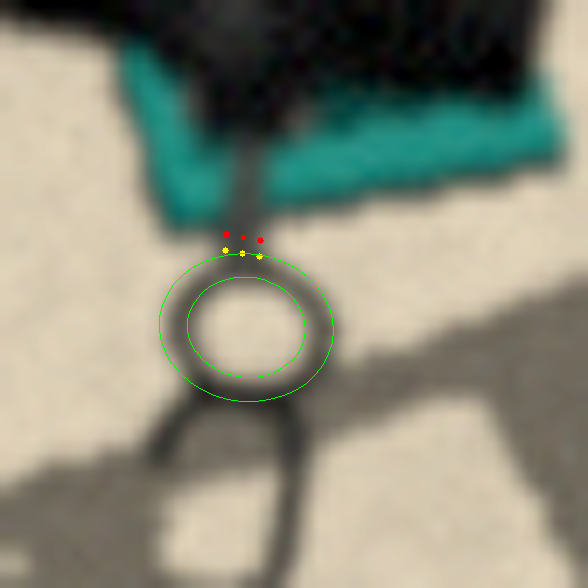

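```bash
python3 go.py .481 .0215 .185 .861;python3 -m pendant '0.03 -0.05 0.05 0 0 -0.07;0.03 -0.05 0.05 0 0 -0.07;0.03 -0.05 0.3 0 0 -0.07;0.03 -0.05 0.6 0 0 -0.07;0.03 -0.05 0.9 0 0 -0.07;0.03 -0.05 0.9 0 0 -0.07' ; python3 go.py .481 .0215 .185 .861;python3 pic.py scene 262 304 176 218 14 s5
```

```text
t 4.70 tcp [0.483  0.0187 0.2231] yaw 0.853 zax [ 0.005 -0.002 -1.   ] F [ 0.1 -0.2 -1.4] grip 0.0212 j6 -0.98
units [ 0.02 -0.09  0.95] [ 0.04 -0.02 -0.08] rows>= 0.8
clock: 5.3
position: [0.4803, 0.0216, 0.1835]
tool_rot: [0.0, 0.909, 0.417, -0.0]
force: [-1.2, 0.3, -1.9]
grip_width: 0.021
t 5.30 tcp [0.4803 0.0216 0.1835] yaw 0.861 zax [-0.    -0.001 -1.   ] F [-1.2  0.3 -1.9] grip 0.0210 j6 -0.98
units [ 0.01  0.01 -0.04] [0.   0.01 0.  ] rows>= 0.0
```

View pics/s5.png

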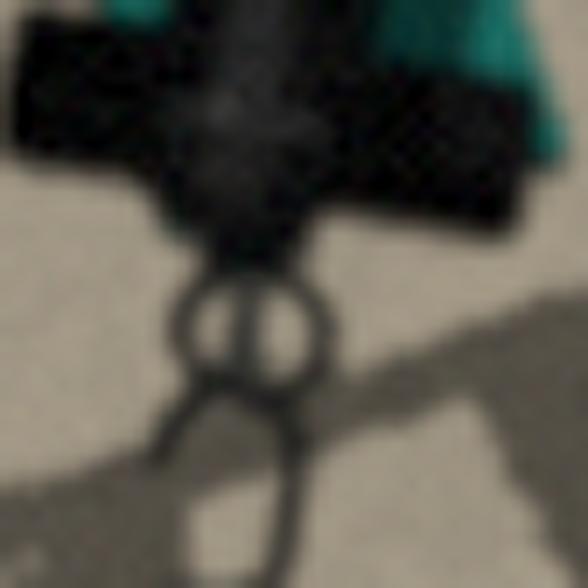

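```bash
python3 -m pendant '-0.1 0 -0.03 0 0 0;-0.25 0 -0.03 0 0 0;-0.5 0 -0.03 0 0 0;-0.8 0 -0.03 0 0 0;-1.1 0 -0.03 0 0 0;-1.4 0 -0.03 0 0 0;-1.4 0 -0.03 0 0 0'; cat > sw.py <<'E'
import sys
from go import *
from fit import p as P
Mz=rz(P[2]); piv=Mz@[-.1,.085,.135]+[P[0],P[1],0]
def tgt(st,s,z=.185):
    d=Mz@[-np.sin(s),-np.cos(s),0]; q=piv+d*(.155+st+.007); return np.array([q[0],q[1],z]),P[2]+np.pi/2-s
if __name__=='__main__':
    o,p,M=st();m=M.as_matrix();v=Mz.T@(p-piv);rad=np.hypot(v[0],v[1]);print('t',o['clock'],'tcp',np.round(p,4),'F',np.round(o['force'],1),'rad',round(rad,4),'stretch',round(rad-.162,4),'swing',round(np.arctan2(-v[0],-v[1]),3),'zax',np.round(m[:,2],3),'grip',o['grip_width'])
    for a in sys.argv[1:]:
        s_,sg,z=map(float,a.split(','));t,ps=tgt(s_,sg,z);c,s=np.cos(ps),np.sin(ps)
        G=np.array([[c,s,0],[s,-c,0],[0,0,-1]])
        print(a,'units',np.round(m.T@(t-p)/.04,2),np.round(R.from_matrix(m.T@G).as_rotvec()/np.radians(6),2))
E
python3 sw.py .051,.52,.185 .051,.4,.185;python3 pic.py scene 230 310 150 230 7 s6
```

```text
clock: 6.05
position: [0.4453, -0.0218, 0.188]
tool_rot: [0.002, 0.909, 0.417, 0.003]
force: [4.2, 4.6, -1.0]
grip_width: 0.0211
t 6.05 tcp [ 0.4453 -0.0218  0.188 ] F [ 4.2  4.6 -1. ] rad 0.2112 stretch 0.0492 swing 0.515 zax [ 0.006 -0.001 -1.   ] grip 0.021091350447606145
.051,.52,.185 units [-0.05 -0.03  0.08] [ 0.05 -0.03 -0.04]
.051,.4,.185 units [-0.    0.61  0.08] [ 0.05 -0.03 -1.18]
```

View pics/s6.png

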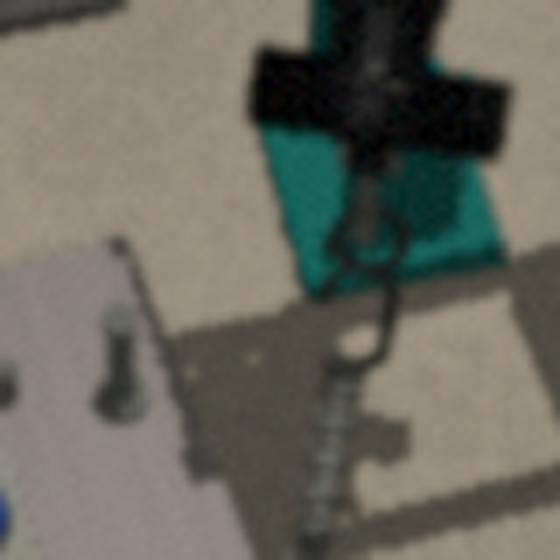

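```bash
python3 sw.py .051,.47,.186 .051,.42,.186 .051,.37,.186 .051,.32,.186 .051,.27,.186 .051,.22,.186 .051,.17,.186 .051,.12,.186
```

```text
t 6.1 tcp [ 0.4458 -0.0214  0.1881] F [ 3.2  5.1 -0.3] rad 0.2106 stretch 0.0486 swing 0.514 zax [ 0.006 -0.    -1.   ] grip 0.021229231393600972
.051,.47,.186 units [-0.05  0.24  0.05] [ 0.05 -0.04 -0.51]
.051,.42,.186 units [-0.03  0.5   0.06] [ 0.05 -0.03 -0.99]
.051,.37,.186 units [0.   0.77 0.06] [ 0.05 -0.03 -1.47]
.051,.32,.186 units [0.05 1.03 0.06] [ 0.05 -0.03 -1.95]
.051,.27,.186 units [0.11 1.29 0.06] [ 0.05 -0.03 -2.42]
.051,.22,.186 units [0.18 1.54 0.06] [ 0.05 -0.03 -2.9 ]
.051,.17,.186 units [0.27 1.79 0.06] [ 0.06 -0.03 -3.38]
.051,.12,.186 units [0.37 2.04 0.07] [ 0.06 -0.03 -3.86]
```

```bash
python3 -m pendant '-0.05 0.24 0.05 0 0 -0.5;-0.03 0.5 0.05 0 0 -1;0 0.77 0.05 0 0 -1.45;0.05 1.03 0.05 0 0 -1.95;0.11 1.29 0.05 0 0 -2.4;0.18 1.54 0.05 0 0 -2.9;0.26 1.79 0.05 0 0 -3.4;0.26 1.79 0.05 0 0 -3.4'; python3 sw.py .051,.12,.186 .051,.08,.186 .051,.04,.186 .051,.0,.186;python3 pic.py scene 220 300 150 250 6 s7
```

```text
clock: 6.9
position: [0.5077, -0.0596, 0.1862]
tool_rot: [0.001, 0.82, 0.572, 0.002]
force: [1.7, 5.3, 1.2]
grip_width: 0.0211
t 6.9 tcp [ 0.5077 -0.0596  0.1862] F [1.7 5.3 1.2] rad 0.2124 stretch 0.0504 swing 0.169 zax [ 0.005  0.    -1.   ] grip 0.021056767709466753
.051,.12,.186 units [-0.01  0.26  0.01] [ 0.05 -0.02 -0.43]
.051,.08,.186 units [0.   0.47 0.01] [ 0.05 -0.02 -0.81]
.051,.04,.186 units [0.03 0.68 0.01] [ 0.05 -0.02 -1.2 ]
.051,.0,.186 units [0.06 0.89 0.01] [ 0.05 -0.02 -1.58]
```

View pics/s7.png

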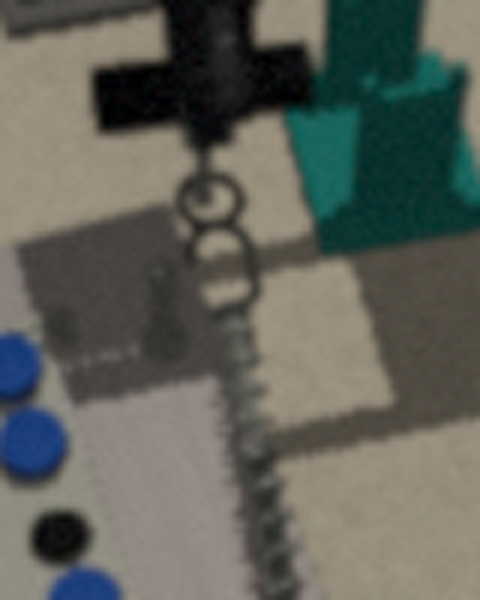

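```bash
python3 -m pendant '0 0.25 0 0 0 -0.4;0.03 0.47 0 0 0 -0.8;0.06 0.68 0 0 0 -1.2;0.09 0.89 0 0 0 -1.6;0.09 0.89 0 0 0 -1.6;0.09 0.89 0 0 0 -1.6'; python3 sw.py .050,0,.186 .05,-.02,.186;python3 pic.py scene 220 300 150 250 6 s8
```

```text
clock: 7.55
position: [0.5413, -0.0679, 0.186]
tool_rot: [0.001, 0.77, 0.639, 0.002]
force: [1.7, 5.9, 0.5]
grip_width: 0.0209
t 7.55 tcp [ 0.5413 -0.0679  0.186 ] F [1.7 5.9 0.5] rad 0.2113 stretch 0.0493 swing 0.005 zax [ 0.003  0.001 -1.   ] grip 0.02092779084914412
.050,0,.186 units [-0.02  0.03 -0.  ] [ 0.03 -0.01  0.01]
.05,-.02,.186 units [-0.02  0.13  0.  ] [ 0.03 -0.01 -0.18]
```

View pics/s8.png

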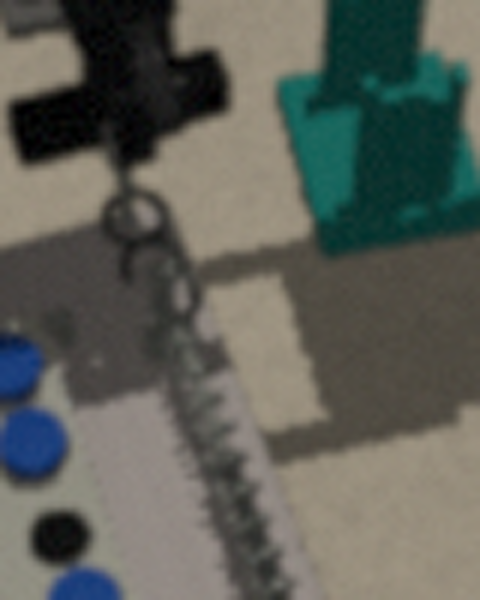

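```bash
cat > ov.py <<'E'
import sys
from fit import *
fn,st_,s,n=sys.argv[1],float(sys.argv[2]),float(sys.argv[3]),'scene'
g=np.load(f'pics/{fn}.npy');x0,y0,k=228,170,12
im=cv2.resize(g[y0:y0+45,x0:x0+50],None,fx=k,fy=k,interpolation=cv2.INTER_CUBIC);im=np.clip(im*1.8,0,255).astype(np.uint8)
raw=im.copy()
M=rz(p[2]);w=lambda q:M@q+[p[0],p[1],0]
def hk(r,l):
    ex=np.array([-np.sin(s),-np.cos(s),0]);ey=np.array([np.cos(s),-np.sin(s),0])
    return w(np.array([-.1,.085,.135])+(r+st_)*ex+l*ey)
def dr(Q,c): cv2.polylines(im,[((proj(n,np.array(Q))-[x0,y0]+.5)*k).astype(int).reshape(-1,1,2)],False,c,1)
t=np.linspace(0,6.283,40)
for r in(.013,): dr([hk(.155+r*np.cos(a),r*np.sin(a)) for a in t],(0,0,255))
dr([hk(.097,0),hk(.106,-.012)]+[hk(.13+.012*np.cos(a),.012*np.sin(a)) for a in np.linspace(-1.57,1.57,15)]+[hk(.1235,.012)],(255,0,255))
for z,r in((.135,.005),(.153,.007)): dr([w([-.1+r*np.cos(a),-.0775+r*np.sin(a),z]) for a in t],(255,255,0))
cv2.imwrite('pics/ov.png',np.vstack([im,raw])[:, :] if 0 else cv2.resize(np.hstack([im,raw]),(798,360)))
E
python3 ov.py s8 .051 .02
```

```text
(no output)
```

View pics/ov.png

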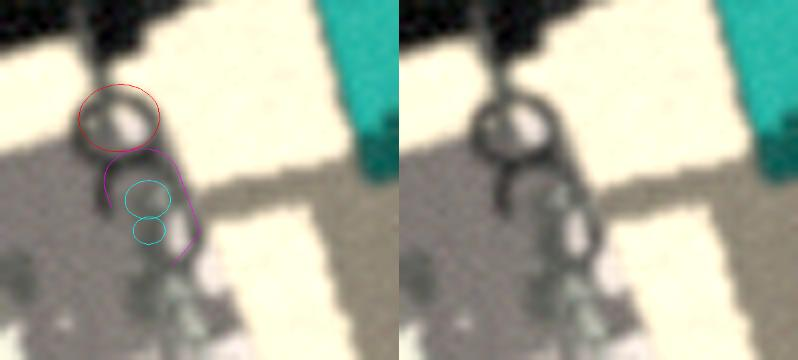

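```bash
python3 -m pendant '-0.02 0.05 0 0 0 0;-0.02 0.05 0 0 0 0;0.12 0.05 0 0 0 0;0.27 0.05 0 0 0 0;0.42 0.05 0 0 0 0;0.5 0.05 0 0 0 0;0.5 0.05 0 0 0 0'; python3 sw.py .021,0,.186;python3 pic.py scene 220 300 150 250 6 s9; python3 ov.py s9 .028 0
```

```text
clock: 8.3
position: [0.5471, -0.0489, 0.1862]
tool_rot: [0.002, 0.769, 0.639, 0.001]
force: [0.1, 3.9, 0.6]
grip_width: 0.0211
t 8.3 tcp [ 0.5471 -0.0489  0.1862] F [0.1 3.9 0.6] rad 0.1915 stretch 0.0295 swing -0.005 zax [ 0.004 -0.001 -1.   ] grip 0.02114472344599534
.021,0,.186 units [ 0.21 -0.03  0.  ] [0.04 0.   0.02]
```

View pics/ov.png

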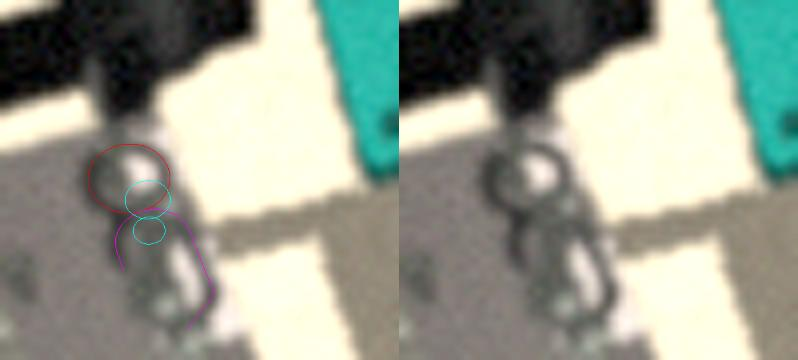

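Nearly seated (force still 4 N). Slacken the last bit in small steps to the loop centre.

```bash
python3 -m pendant '0.05 0 0 0 0 0;0.1 -0.02 0 0 0 0;0.15 -0.03 0 0 0 0;0.2 -0.03 0 0 0 0;0.2 -0.03 0 0 0 0'; python3 sw.py .021,0,.186;python3 pic.py scene 220 300 150 250 6 s10; python3 ov.py s10 .028 0
```

```text
clock: 8.85
position: [0.5473, -0.0415, 0.1859]
tool_rot: [0.002, 0.77, 0.638, 0.001]
force: [0.1, 0.6, -0.9]
grip_width: 0.0209
t 8.85 tcp [ 0.5473 -0.0415  0.1859] F [ 0.1  0.6 -0.9] rad 0.1842 stretch 0.0222 swing 0.001 zax [ 0.004 -0.002 -1.   ] grip 0.020949918897540137
.021,0,.186 units [ 0.03  0.   -0.  ] [0.04 0.01 0.01]
```

View pics/ov.png

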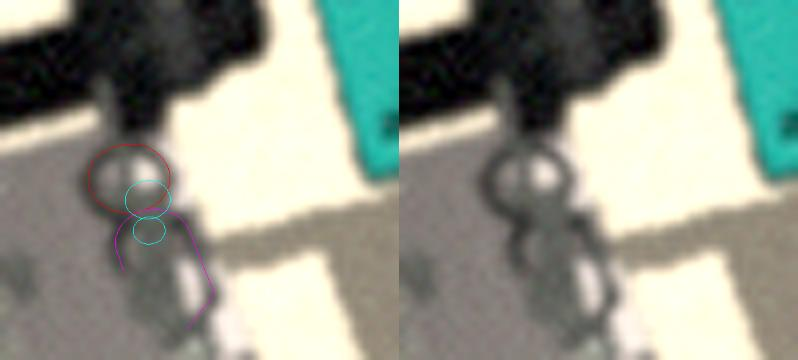

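```bash
python3 -m pendant '0.03 0 -0.15 0 0 0;0.03 0 -0.3 0 0 0;0.03 0 -0.45 0 0 0;0.03 0 -0.45 0 0 0'; python3 sw.py ;python3 pic.py scene 220 300 150 250 6 s11; python3 ov.py s11 .028 0
```

```text
clock: 9.3
position: [0.5485, -0.0404, 0.2058]
tool_rot: [0.003, 0.77, 0.638, 0.002]
force: [0.2, 0.8, -1.8]
grip_width: 0.0212
t 9.3 tcp [ 0.5485 -0.0404  0.2058] F [ 0.2  0.8 -1.8] rad 0.1829 stretch 0.0209 swing -0.005 zax [ 0.007 -0.002 -1.   ] grip 0.021188524964808792
```

View pics/ov.png

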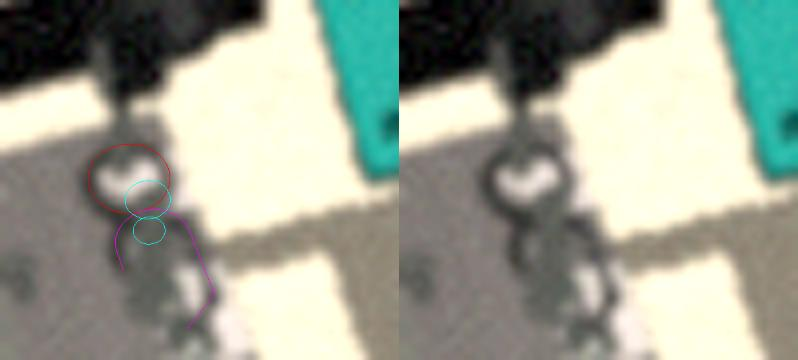

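```bash
python3 -m pendant '0 0 -0.3 0 0 0;0 0 -1 0 0 0;0 0 -1.8 0 0 0;0 0 -1.8 0 0 0;0 0 -1.8 0 0 0'; python3 go.py .4505 -.314 .27 -.27 ;python3 pic.py scene 220 300 150 250 6 s12; python3 ov.py s12 .028 0
```

```text
clock: 9.85
position: [0.5478, -0.0402, 0.2774]
tool_rot: [0.003, 0.77, 0.638, 0.002]
force: [-0.5, -0.0, -1.7]
grip_width: 0.0212
t 9.85 tcp [ 0.5478 -0.0402  0.2774] yaw 1.385 zax [ 0.007 -0.002 -1.   ] F [-0.5 -0.  -1.7] grip 0.0212 j6 -1.60
units [-7.18 -1.13  0.18] [ 0.06 -0.05 15.8 ] rows>= 11.1
```

View pics/ov.png

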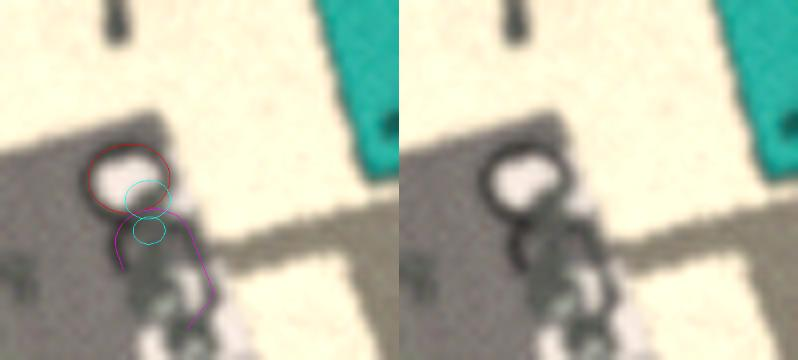

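```bash
python3 -m pendant '-0.5 -0.1 0 0 0 1.1;-1.1 -0.15 0 0 0 2.4;-1.7 -0.25 0 0 0 3.7;-2.3 -0.35 0 0 0 5;-2.9 -0.45 0.05 0 0 6.3;-3.5 -0.55 0.05 0 0 7.6;-4.1 -0.65 0.1 0 0 8.9;-4.7 -0.75 0.1 0 0 10.2'; python3 go.py .4505 -.315 .27 -.27
```

```text
clock: 10.7
position: [0.4816, -0.2196, 0.2698]
tool_rot: [-0.0, 0.988, 0.155, 0.001]
force: [1.0, 0.5, -0.6]
grip_width: 0.0213
t 10.70 tcp [ 0.4816 -0.2196  0.2698] yaw 0.311 zax [ 0.001  0.001 -1.   ] F [ 1.   0.5 -0.6] grip 0.0213 j6 -0.89
units [-1.47  2.03 -0.01] [-0.01 -0.01  5.55] rows>= 3.9
```

```bash
python3 -m pendant '-0.3 0.4 0 0 0 1.1;-0.6 0.8 0 0 0 2.2;-0.9 1.2 0 0 0 3.3;-1.2 1.65 0 0 0 4.5;-1.47 2.03 0 0 0 5.55;-1.47 2.03 0 0 0 5.55;-1.47 2.03 0 0 0 5.55'; python3 go.py .4505 -.315 .20 -.27; python3 pic.py scene 170 290 20 180 5 s13
```

```text
clock: 11.4
position: [0.4519, -0.3143, 0.2705]
tool_rot: [-0.001, 0.991, -0.131, 0.001]
force: [-0.0, 0.3, -1.5]
grip_width: 0.0211
t 11.40 tcp [ 0.4519 -0.3143  0.2705] yaw -0.263 zax [ 0.003  0.001 -1.   ] F [-0.   0.3 -1.5] grip 0.0211 j6 -0.49
units [-0.03  0.03  1.76] [-0.02 -0.02  0.06] rows>= 1.4
```

View pics/s13.png

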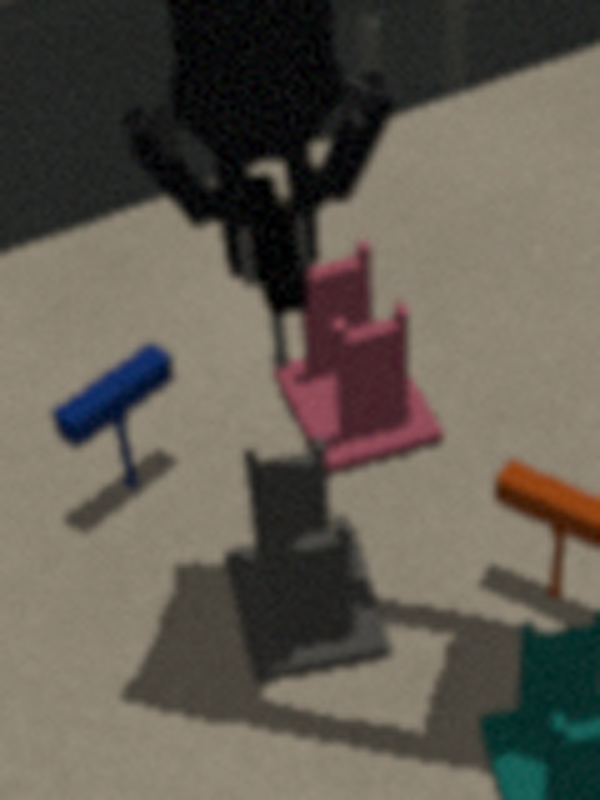

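```bash
python3 -m pendant '-0.03 0.02 0.4 0 0 0.06;-0.03 0.02 1.1 0 0 0.06;-0.03 0.02 1.9 0 0 0.06;-0.03 0.02 2.7 0 0 0.06;-0.03 0.02 3.4 0 0 0.06;-0.03 0.02 3.8 0 0 0.06;-0.03 0.02 3.8 0 0 0.06;-0.03 0.02 3.8 0 0 0.06'; python3 go.py .4505 -.315 .0945 -.27; python3 pic.py scene 190 270 70 160 6 s14
```

```text
clock: 12.25
position: [0.4517, -0.3147, 0.1195]
tool_rot: [-0.0, 0.991, -0.134, 0.002]
force: [0.1, -0.8, -0.2]
grip_width: 0.0214
t 12.25 tcp [ 0.4517 -0.3147  0.1195] yaw -0.269 zax [ 0.004 -0.    -1.   ] F [ 0.1 -0.8 -0.2] grip 0.0214 j6 -0.48
units [-0.03  0.02  0.63] [-0.   -0.04  0.01] rows>= 0.5
```

View pics/s14.png

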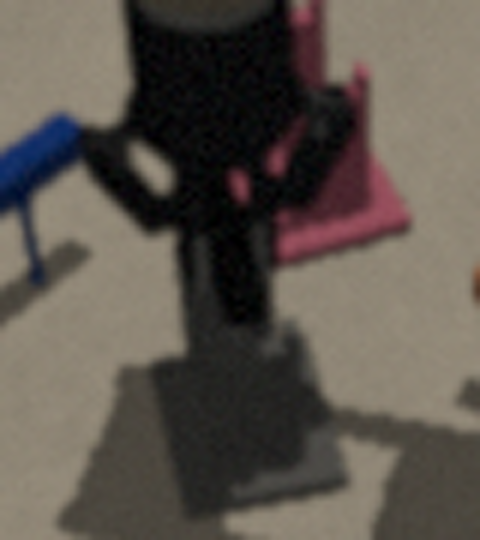

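```bash
python3 -m pendant '-0.03 0.02 0.2 0 0 0;-0.03 0.02 0.4 0 0 0;-0.03 0.02 0.55 0 0 0;-0.03 0.02 0.63 0 0 0;-0.03 0.02 0.63 0 0 0;-0.03 0.02 0.63 0 0 0'; python3 go.py .4505 -.315 .0935 -.27; python3 pic.py scene 190 270 70 160 6 s15
```

```text
clock: 12.9
position: [0.4506, -0.316, 0.0948]
tool_rot: [0.0, 0.991, -0.135, 0.002]
force: [0.6, -0.4, -0.2]
grip_width: 0.0211
t 12.90 tcp [ 0.4506 -0.316   0.0948] yaw -0.271 zax [ 0.004 -0.001 -1.   ] F [ 0.6 -0.4 -0.2] grip 0.0211 j6 -0.49
units [-0.01 -0.02  0.03] [ 0.   -0.04 -0.01] rows>= 0.0
```

View pics/s15.png

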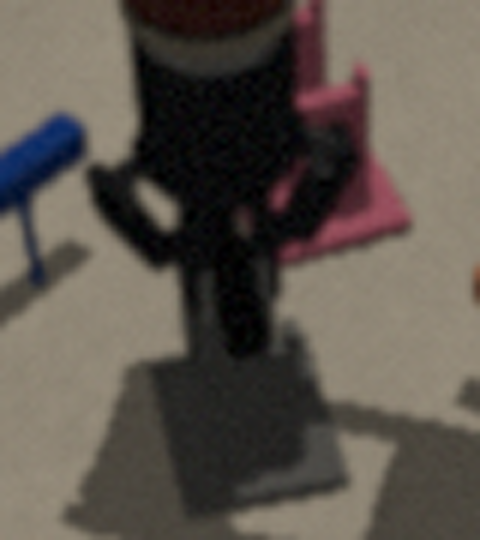

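```bash
python3 -m pendant '0 0 0.03 0 0 0;0 0 0.05 0 0 0;0 0 0.05 0 0 0'; python3 go.py
```

```text
clock: 13.25
position: [0.4508, -0.3162, 0.0933]
tool_rot: [0.001, 0.991, -0.135, 0.003]
force: [-1.3, 0.2, 2.1]
grip_width: 0.0211
t 13.25 tcp [ 0.4508 -0.3162  0.0933] yaw -0.271 zax [ 0.005 -0.002 -1.   ] F [-1.3  0.2  2.1] grip 0.0211 j6 -0.49
```

```bash
python3 -m pendant '0 0 0 0 0 0;0 0 0 0 0 0;0 0 0 0 0 0;0 0 0 0 0 0;0 0 0 0 0 0;0 0 0 0 0 0;0 0 0 0 0 0' 0.9; python3 go.py;  python3 -m pendant '0 0 -0.3 0 0 0;0 0 -1 0 0 0;0 0 -2 0 0 0;0 0 -3 0 0 0;0 0 -3.6 0 0 0;0 0 -3.6 0 0 0'; python3 pic.py scene 190 270 70 160 6 s16;  python3 pic.py top 0 512 0 384 1 t16
```

```text
clock: 13.95
position: [0.4506, -0.3159, 0.0928]
tool_rot: [0.0, 0.991, -0.135, 0.002]
force: [0.3, 0.1, 0.2]
grip_width: 0.0765
t 13.95 tcp [ 0.4506 -0.3159  0.0928] yaw -0.271 zax [ 0.004 -0.001 -1.   ] F [0.3 0.1 0.2] grip 0.0765 j6 -0.49
clock: 14.55
position: [0.452, -0.3177, 0.2431]
tool_rot: [0.003, 0.991, -0.135, 0.006]
force: [-0.0, 0.3, -0.3]
grip_width: 0.0767
```

View pics/s16.png

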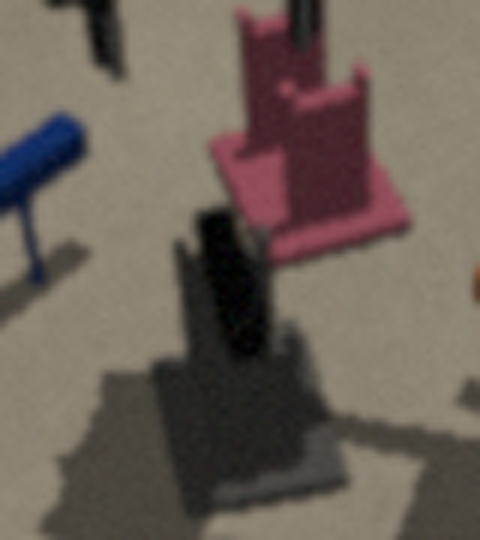

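View pics/t16.png

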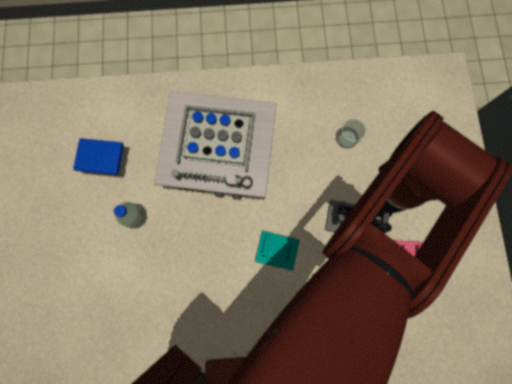

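```bash
python3 ov.py s16 .028 0; python3 - <<'E'
import cv2,numpy as np
g=np.load('pics/t16.npy');cv2.imwrite('pics/t16b.png',cv2.resize(g[160:200,165:265],None,fx=8,fy=8,interpolation=cv2.INTER_CUBIC))
E
```

```text
(no output)
```

View pics/ov.png

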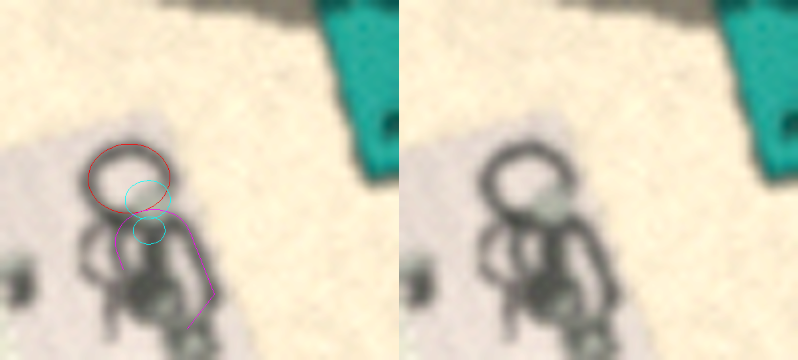

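View pics/t16b.png

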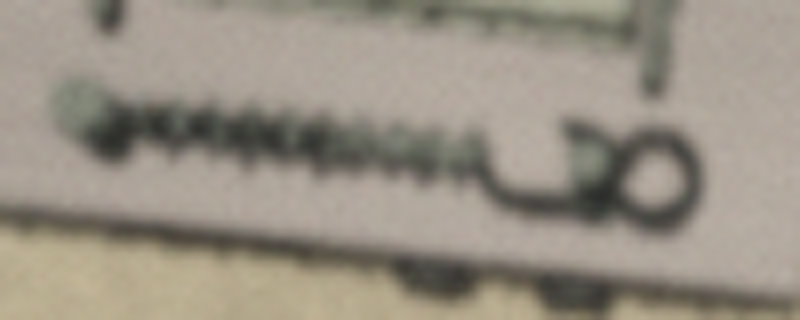

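The top view shows the J hook around the post (crop 590,160), with the spring taut along its line. The scene view shows the puller hanging in both notches and the gripper clear of it. I am handing the job in.

```bash
python3 -c "
from plant import robot,get_obs
print(get_obs()['clock']);robot.sign_off()"
```

```text
14.65
the job is handed in; nothing more can be done
```

The retaining spring is hooked on the anchor post, the puller is back on the grey rest, and the job was handed in at 14.65 s on the robot's clock.

**What I did:** I took the black puller off the grey rest and put its ball in the loop. I stretched the spring to about 0.050 m, at about 6 N, and swung it in around the post. I then slackened it until the pull on the tool fell to about 0.6 N, lifted the ball out of the loop, hung the puller back and let go.

**Last checks:**
- **Spring:** Both views show the hook around the post and the loop where a seated stretch of 0.028 m puts it.
- **Puller:** The scene view shows its bar across both notches, with the gripper open and about 150 mm up.
- **Other objects:** The rack, bottle, beaker and tip box look unmoved in the last top picture; I judged this by eye only.
- **Not checked:** The arm hid the rest in the last top view, so only the scene view confirms the hanging puller.
- **Disagreement:** My first fits of the bar's pose from the two views differed, by up to about 0.14 rad in angle. The grasp, the fit in the loop and the return to the rest still worked.

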